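# Sweep the scrap caps off the trimming bed

## Task

Pick up the brush with the red handle and use it to sweep the two blue scrap caps along the steel bed into the trough at its end. Then stand the brush back on the open worktop on its bristles, clear of the bed and trough, and let go. Do not touch the caps with the gripper, and leave the marker, timer, tape roll and beaker where they are.

Things in the scene. Friction and masses are not known exactly. Their poses are not given: they have to be found in the camera images.
- brush_handle (a point): Brush standing on its stiff white bristles, 110 mm tall, 150 g. Point: mid-handle, 82 mm above the bristle tips. z up. Red upright handle 50 mm along x, 22 mm along y (grip across y), 44 to 110 mm above the tips. Wooden head under it 100 x 32 mm (x, y), 30 to 48 mm; rigid bristle block 96 x 28 mm. Sweeps along its y, either way; a half turn makes no difference.
- bed: Fixed bed; origin on the worktop, z up, y along the bed to the trough. Steel deck 45 mm high, y = -110 (open end) to +85 mm, x = -65 to +65, between two 8 mm fences 55 mm high. At y = +85 it drops sheer into the trough. Two steel pins 60 mm high stand outside the fence at x = 86, y = -48 and -12 mm, on a lug reaching x = 98.
- trough (a point): Centre of the trough's floor, 4 mm above the worktop, at bed x = 0, y = 130 mm; axes as the bed. Open-topped, inside 90 mm along y (bed y = 85 to 175) and 130 mm along x. The fences run on as its sides, 55 mm high; the end wall, 5 mm thick, is 35 mm high.
- cap_1: Blue plastic tube cap, a disc 35 mm across and 13 mm high, 15 g, lying loose on the steel deck; origin at the centre of its underside, z up. At the start within 22 mm of the deck's centre line (bed x = 0) and between bed y = +15 and +50 mm.
- cap_2: The second blue cap, like the first, farther from the trough: at the start within 22 mm of the centre line and between bed y = -40 and -25 mm.
- marker: Red and white marker pen, 135 x 13 x 12 mm, lying on the worktop; origin at the centre of its underside. Bystander.
- timer: White bench timer, 66 x 66 x 19 mm, lying on the worktop; origin at the centre of its underside. Bystander.
- tape_roll: Roll of cream tape, 76 mm across and 19 mm high, lying flat; origin at the centre of its underside. Bystander.
- beaker: Small clear beaker, 63 mm across and 80 mm tall, standing beyond the brush; origin at the centre of its underside. Bystander.
Things that resemble listed ones, but are neither listed nor needed, are in the scene too. What is shaped like the cap_1 but green or turquoise is not meant.

How it is judged:
On the way, in this order (a step that is already met when the one before it is completed fails the run):
1. the brush is picked up, its bristle tips more than 30 mm above the worktop (height (world z) of brush_handle above 0.112 m), for 0.1 s.
2. both caps lie in the trough while the brush's handle is still over the bed or trough (x of cap_1 in the frame of bed between -0.066 and 0.066 m and y of cap_1 in the frame of bed between 0.085 and 0.176 m and z of each of cap_1, cap_2 in the frame of bed below 0.038 m and x of cap_2 in the frame of bed between -0.066 and 0.066 m and y of cap_2 in the frame of bed between 0.085 and 0.176 m and x of brush_handle in the frame of bed between -0.06 and 0.06 m and y of brush_handle in the frame of bed between -0.12 and 0.18 m), for 0.1 s.
At the end, for the whole second after the job is handed in: Both caps lie in the trough (origins under 38 mm high). The brush stands on its bristles on the worktop (handle point 74 to 90 mm high, tilt below 10 degrees) outside the bed: handle point over 85 mm from the bed's centre line, or beyond bed y = -120 or +190 mm (x of cap_1 in the frame of bed between -0.066 and 0.066 m and y of cap_1 in the frame of bed between 0.085 and 0.176 m and z of each of cap_1, cap_2 in the frame of bed below 0.038 m and x of cap_2 in the frame of bed between -0.066 and 0.066 m and y of cap_2 in the frame of bed between 0.085 and 0.176 m and height (world z) of brush_handle between 0.074 and 0.09 m and angle between brush_handle's own z axis and vertical below 0.17 rad and (x of brush_handle in the frame of bed below -0.085 m or x of brush_handle in the frame of bed above 0.085 m or y of brush_handle in the frame of bed below -0.12 m or y of brush_handle in the frame of bed above 0.19 m)); the robot touches nothing.
It fails at once if the gripper or arm touches a cap (contact force between any of the fingers, the arm and cap_1 above 0.5 N or contact force between any of the fingers, the arm and cap_2 above 0.5 N).
It fails at once if the marker, timer, tape roll or beaker is moved by more than 30 mm (distance of any of marker, timer, tape_roll, beaker from where it was at the start of the episode above 0.03 m).
It also fails if it takes over 45 s, if anything falls off the work surface, if the arm or the gripper's body presses on something with over 40 N, if the wrist force passes 120 N, or if a joint passes its speed limit or range.

## Robot

A 6-joint arm with a two-finger parallel gripper is mounted at the origin on a cart in front of the work surface, level with it; the furniture and walls round the work are solid. World frame = base frame: x ahead of the robot, y to its left, z up, the work surface at z = 0. Lengths are in m, angles in rad, forces in N, time in s.
With the tool pointing down it reaches from about 0.375 to 0.975 m from the base axis. Payload 3.8 kg.
Tool frame: the origin (TCP) lies where the fingers leave the gripper's body, on its centre line; the fingertips stand 73 mm ahead of it and the grasp point (between the pads) lies 54 mm ahead of it (nose_length is the distance from the TCP to the fingertips, in m); z points along the fingers, y is the line along which they close (so a half turn about z gives the same grasp; the last joint's range is limited). The gripper opens to 85 mm and grips with 20 to 120 N. Pads are 22 mm wide; open, the fingers measure 114 mm over their backs; the gripper's body (76 mm by 85 mm) begins 54 mm behind the grasp point. The pads swing forward as they close: fully open they stand 13 mm farther back than shut.
Start: joints at [-0.037, 0.264, 1.604, -0, 1.274, -0.037], TCP at [0.675, -0, 0.304] pointing down, gripper open.
Joint ranges: [-2.63, 2.63], [-0.94, 2.18], [0.31, 2.57], [-1.31, 4.45], [0, 2.66], [-2.55, 2.55]. Speed limits (rad/s): [2.57, 2.57, 3.14, 3.14, 3.14, 3.14].

## Interface

Orientations are given as a rotation vector (axis times angle).
In Python, from workcell import read_state, read_camera, calibration, finish_job, look_for, cut_out, tip_of, nose_length gives the robot as it stands.
- The arm moves only by the tool step_arm, never from a script. Its argument "targets" is a list of rows, each a list of 3 entries, a list of its own where there are three numbers: the turn, a rotation vector about the tool's x, y, z in rad, then the shift along the tool's x, y, z in mm, then the finger opening in mm, from 0 to 85.4. In form: [[[ax, ay, az], [x, y, z], grip], ...]. A call has 1 to 5 rows; each row shifts and turns the commanded pose from where the row before left it, along the tool's axes as they then stand; what a row does not reach is not made up. A row lasts 1/12 s, in which the tool goes at most 41.7 mm and 7.16 degrees, less where a joint would pass 70% of its speed; a pose out of reach is approached as far as the arm can. A call with a gripper value outside its range is refused whole. The fingers move at their own pace and stop on an object; "grip_force" is the grip in N (left out, the last holds). Time passes only in rows, so rows that do not move let the fingers close. It gives the time, the measured TCP pose, the force, the opening and the grip force at its end, in the units of the state.
- read_state(): the state, without advancing time (a new reading comes with each control period).
- read_camera(name): name is "scene" or "side" or "wrist"; returns the picture (420x560x3 uint8, red, green, blue); there is no depth.
- calibration(name): a dict with "camera_matrix" (3x3 intrinsics, pixels), "dist_coeffs" ([k1, k2, p1, p2, k3] as OpenCV has them; the pictures are not rectified), "R" (3x3) and "t" (3): a world point X has camera coordinates R X + t. Camera axes: x right, y down, z forward; pixel columns grow to the right and rows downward; lengths in m; the calibration is good to about 2 mm. A picture is of the moment at which its call begins: read the wrist's pose just before it. calibration takes no time and is no camera call; for the wrist camera it gives the pose at the moment of the call.
- finish_job(): hands the job in; it is judged then, once.
Trained networks look in the newest picture that a camera, given by its name, has taken for a name from the list of things; names that differ only in an ending like _2 or _b are one class to them, and where a whole thing is asked for, a point or a joint stands for the part that bears it (a point fixed in the world has none). Each returns a list of dicts, best first, with "score" (0 to 1); they miss things now and then, are a little off and sometimes report something else, mostly with a low value. They report only what shows in the picture. A call takes as long as a camera call. They do not tell look-alikes from the thing itself.
- look_for(camera, query): "extent" ([left, top, right, bottom] in pixels, round what is visible of it).
- cut_out(camera, query): "region" (420x560 bool, what is visible of it) and "extent" ([left, top, right, bottom] in pixels, round what is visible of it).
- tip_of(camera, query): "at" ([row, column] in pixels: a listed point, or the origin of a listed thing).
The state is a dict: "time": time; "q": joint angles; "joint_vel": joint speeds; "joint_torque": joint torques, N m; "tool_pos": TCP position; "tcp_rot": TCP orientation; "wrist_force": force on the tool from outside, world axes, zero at the start; "torque": the same for the moment, N m; "width": opening from 0.0 (shut) to 1.0 (fully open); "grip_force": force on a finger pad.
Only numpy, scipy, OpenCV 4.12 (cv2) and the standard library are available. Lean on these libraries where they do the work, as an engineer would, in place of code of your own. Each camera call takes 0.05 s, during which the arm holds its last target. There are 200 camera calls.

## Working session

There is one attempt and no reset: what is moved stays moved. The work goes in short steps, Python scripts to look and compute and a tool call to move; the robot and the scene stay as the last step left them, time stands still between calls to the robot, and variables do not carry over. Pictures are saved under pics/ and viewed, at most 10 in all, crops included, and the job is handed in when it is done.

Besides the shell and the picture viewer there is one more tool, called by a JSON object that holds its "fn" and its "kwargs", one argument or row to a line. step_arm: Moves the arm, as the interface text tells. Its arguments: {"type":"object","properties":{"targets":{"type":"array","items":{"type":"array"}},"grip_force":{"type":"number"}},"required":["targets"]}

```bash
mkdir -p pics; python3 - <<'E'
from workcell import *
import cv2,numpy as np
for c in ["scene","side"]:
    im=read_camera(c); cv2.imwrite(f"pics/{c}0.png",im[:,:,::-1])
    for q in ["brush_handle","bed","trough","cap_1","marker","timer","tape_roll","beaker"]:
        print(c,q,[(round(d["score"],2),np.round(d["at"]).tolist()) for d in tip_of(c,q)][:4])
s=read_state();print(s["time"],s["tool_pos"],s["tcp_rot"])
for c in ["scene","side","wrist"]:
    k=calibration(c);print(c,-k["R"].T@k["t"],k["R"][2])
E
```

```text
scene brush_handle [(0.72, [170.0, 366.0]), (0.45, [228.0, 405.0])]
scene bed [(0.96, [235.0, 231.0]), (0.68, [214.0, 247.0])]
scene trough [(0.87, [259.0, 184.0])]
scene cap_1 [(0.74, [291.0, 320.0]), (0.71, [274.0, 279.0]), (0.7, [215.0, 247.0]), (0.69, [225.0, 225.0])]
scene marker [(0.64, [256.0, 352.0]), (0.32, [172.0, 368.0])]
scene timer [(0.79, [230.0, 404.0])]
scene tape_roll [(0.7, [309.0, 265.0]), (0.69, [172.0, 368.0]), (0.43, [229.0, 225.0])]
scene beaker [(0.93, [193.0, 285.0])]
side brush_handle []
side bed [(0.98, [254.0, 235.0])]
side trough [(0.83, [284.0, 226.0]), (0.18, [295.0, 332.0])]
side cap_1 [(0.71, [268.0, 312.0]), (0.71, [271.0, 352.0]), (0.63, [327.0, 226.0]), (0.62, [232.0, 244.0])]
side marker [(0.42, [238.0, 341.0])]
side timer [(0.61, [211.0, 352.0])]
side tape_roll [(0.79, [298.0, 330.0]), (0.45, [203.0, 230.0])]
side beaker [(0.62, [205.0, 230.0])]
0.9 [ 6.75005523e-01 -1.11146544e-05  3.03906082e-01] [2.22147436e+00 2.22139890e+00 7.07163036e-05]
scene [-0.08465692  0.57877158  0.45611952] [ 0.66507801 -0.62133233 -0.41426728]
side [0.2546191  0.97735293 0.54469547] [ 0.23001561 -0.88066303 -0.4141563 ]
wrist [0.67441845 0.06721102 0.37390793] [ 3.76320361e-04 -2.67913499e-01 -9.63442897e-01]
```

View pics/scene0.png

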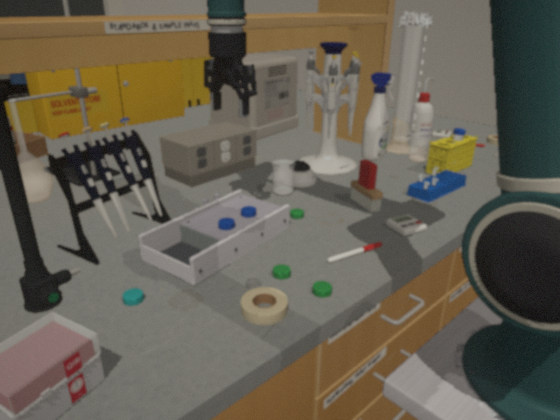

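View pics/side0.png

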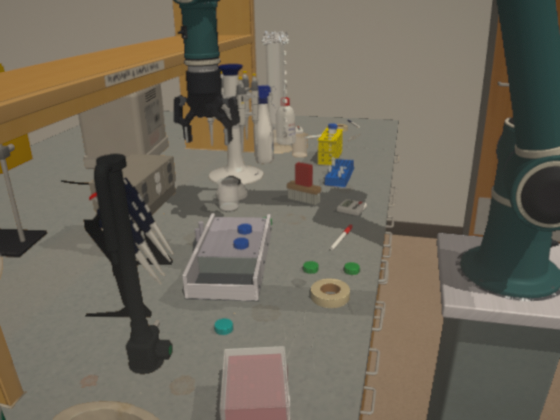

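The brush (red upright handle) is at scene (367,178) and side (304,178). Look-alikes are the red marker cap at scene (372,246), the red-capped bottle (425,97), and the green/turquoise discs at (297,213), (282,271), (322,289) and (133,297). The blue caps are at scene (227,223) and (249,212). I'll check these in one close composite.

```bash
python3 - <<'E'
import cv2,numpy as np
a=cv2.imread("pics/scene0.png");b=cv2.imread("pics/side0.png")
def z(im,x,y,w,h):return cv2.resize(im[y:y+h,x:x+w],(400,300),interpolation=cv2.INTER_CUBIC)
# scale: bed scene 2.5 (160x120), bed side 3.2? use 2.5 as well; brush 5x (80x60)
o=np.vstack([np.hstack([z(a,135,170,160,120),z(b,160,195,160,120)]),np.hstack([z(a,330,155,80,60),z(b,265,155,80,60)])])
cv2.imwrite("pics/comp.png",o)
E
```

```text
(no output)
```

View pics/comp.png

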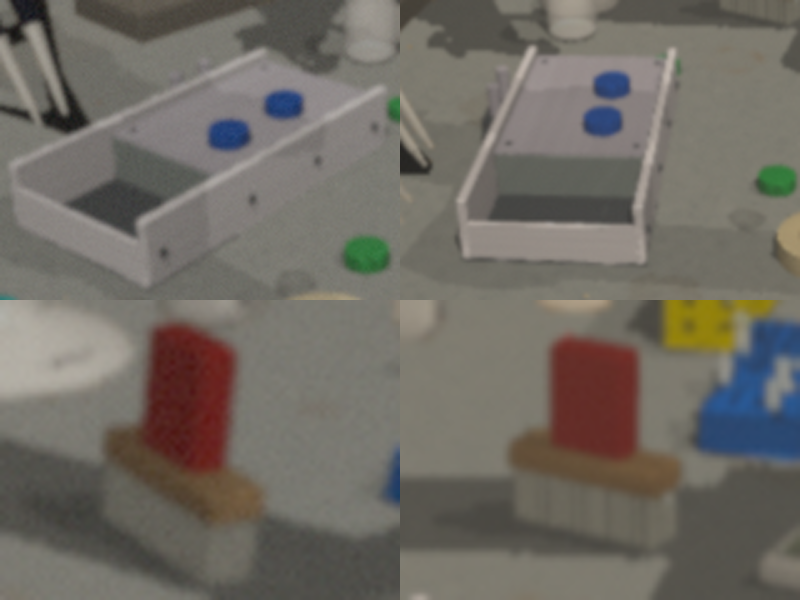

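The close crop confirms the red-handled brush and both blue caps on the deck. The pins are on the far (left in side) fence, so bed +x is away from the robot and the trough is toward +y. I'll fit the poses from the picked corners.

```bash
cat > h.py <<'E'
from workcell import *
import cv2,numpy as np
from scipy.optimize import least_squares
def proj(k,X):
    return cv2.projectPoints(np.asarray(X,float).reshape(-1,3),cv2.Rodrigues(k["R"])[0],k["t"],k["camera_matrix"],np.array(k["dist_coeffs"]))[0].reshape(-1,2)
def onplane(k,uv,z):
    n=cv2.undistortPoints(np.array(uv,float).reshape(-1,1,2),k["camera_matrix"],np.array(k["dist_coeffs"])).reshape(-1,2)
    c=-k["R"].T@k["t"]; d=np.c_[n,np.ones(len(n))]@k["R"]
    return c+d*((z-c[2])/d[:,2])[:,None]
def place(p,L):
    c,s=np.cos(p[2]),np.sin(p[2]);L=np.asarray(L,float)
    return np.c_[p[0]+c*L[:,0]-s*L[:,1],p[1]+s*L[:,0]+c*L[:,1],L[:,2]]
def fit(obs,p0): # obs: list of (calib, local pts, pixels)
    f=lambda p:np.concatenate([(proj(k,place(p,L))-np.array(u)).ravel() for k,L,u in obs])
    r=least_squares(f,p0,loss="soft_l1"); return r.x,f(r.x).reshape(-1,2)
E
python3 - <<'E'
from h import *
S,D=calibration("scene"),calibration("side")
F=[[.069,.18,.055],[.069,-.11,.055],[-.069,.18,.055],[-.069,-.11,.055],[.073,.18,0],[-.073,.18,0]]
p,r=fit([(S,F,[[140,235],[241,190],[191,259],[288.6,206],[141,260],[195,284]]),(D,F,[[184.8,276],[212.8,215],[256,278],[268.8,215],[186,297],[257.2,299.8]])],[.7,.2,0])
print("bed",p,"\n",r.round(1).tolist())
i=place(p,[[0,0,0]])[0]
for k,c in((S,[[227,224],[249,212.5]]),(D,[[241,243.5],[245,229.5]])):
    X=onplane(k,c,.0515)
    d=X[:,:2]-p[:2];c,s=np.cos(p[2]),np.sin(p[2]);print("caps local",d@np.array([[c,-s],[s,c]]))
for z,n,u,v in((0.,'b',[366,204],[303,201]),(.11,'h',[367,161],[304,165])): print(n,onplane(S,[u],z),onplane(D,[v],z))
x0=onplane(D,[[303,201]],0)[0]
best=None
for y0 in(3.14,2.6,-2.6,2.9):
  q,r=fit([(S,[[.048,-.014,0],[-.048,-.014,0],[-.048,.014,0]],[[350.6,199],[374.4,211],[380.4,207]]),
   (D,[[.048,-.014,0],[-.048,-.014,0],[.025,-.011,.11],[-.025,-.011,.11]],[[288,197],[318.6,205],[295.4,164],[312.6,165]])],[x0[0],x0[1],y0]); print("brush",q,abs(r).max())
# try the sign-flipped model
q,r=fit([(S,[[.048,.014,0],[-.048,.014,0],[-.048,-.014,0]],[[350.6,199],[374.4,211],[380.4,207]]),
   (D,[[.048,.014,0],[-.048,.014,0],[.025,.011,.11],[-.025,.011,.11]],[[288,197],[318.6,205],[295.4,164],[312.6,165]])],[x0[0],x0[1],0.2]); print("brush2",q,r.round(1).tolist())
for n,u,v in(("beaker",[283,193],[229,207]),("tim",[404,230],[352,209]),("green",[297,216],None)): print(n,onplane(S,[u],0)[0], v and onplane(D,[v],0)[0])
E
```

```text
bed [0.60284934 0.06132096 0.17934817] 
 [[-0.3, 0.7], [-0.2, -0.4], [0.1, -0.3], [0.2, -1.9], [0.8, 0.3], [-0.0, 2.5], [-0.7, -0.7], [0.3, -2.0], [-0.6, -0.9], [0.2, -1.3], [-1.0, 2.1], [1.4, 1.4]]
caps local [[-0.02276849  0.03863416]
 [-0.02283108 -0.02985955]]
caps local [[-0.02138986  0.03952458]
 [-0.02090828 -0.02876434]]
b [[ 0.51391854 -0.28943155  0.        ]] [[ 0.51637446 -0.27992993  0.        ]]
h [[ 0.52272969 -0.28920209  0.11      ]] [[ 0.51262278 -0.27540287  0.11      ]]
brush [ 0.51653991 -0.27100665 -0.10445515] 8.984243914911076
brush [ 0.51653989 -0.27100667 -0.10445404] 8.984210304435408
brush [ 0.51653969 -0.27100684 -0.10444469] 8.983927995620888
brush [ 0.51653973 -0.27100681 -0.10444639] 8.9839794369409
brush2 [ 0.51295795 -0.2908845  -0.26274928] [[-0.1, -0.8], [0.2, 1.3], [3.4, 3.1], [-0.1, 1.4], [-0.6, -0.6], [-0.2, -0.9], [-1.2, 0.7]]
beaker [ 7.03905418e-01 -1.85797373e-01  5.55111512e-17] [ 0.71021934 -0.196011    0.        ]
tim [ 0.37140826 -0.23640613  0.        ] [ 0.37321357 -0.25231891  0.        ]
green [ 0.58063463 -0.11294026  0.        ] None
```

{"fn": "step_arm", "kwargs": {
  "targets": [
    [[0,0,0],[-36,-20,0],85],
    [[0,0,0],[-36,-20,0],85],
    [[0,0,0],[-36,-20,0],85],
    [[0,0,0],[-36,-20,0],85],
    [[0,0,0],[-36,-20,0],85]
  ]
}}

```text
time: 1.32
tool_pos: [0.5739, -0.1812, 0.304]
tcp_rot: [2.22, 2.222, 0.0]
wrist_force: [0.1, 0.1, 0.9]
width: 0.997
grip_force: 0.0
```

{"fn": "step_arm", "kwargs": {
  "targets": [
    [[0,0,0],[-36,-20,0],85],
    [[0,0,0],[-36,-20,0],85],
    [[0,0,0],[-36,-20,0],85],
    [[0,0,-0.12],[0,0,0],85],
    [[0,0,-0.12],[0,0,0],85]
  ]
}}

```text
time: 1.73
tool_pos: [0.5134, -0.2906, 0.3041]
tcp_rot: [1.938, 2.472, -0.0]
wrist_force: [-0.5, 1.3, -0.1]
width: 1.003
grip_force: 0.0
```

{"fn": "step_arm", "kwargs": {
  "targets": [
    [[0,0,-0.12],[0,0,0],85],
    [[0,0,-0.12],[0,0,0],85],
    [[0,0,-0.12],[0,0,0],85],
    [[0,0,-0.12],[0,0,0],85],
    [[0,0,-0.12],[0,0,0],85]
  ]
}}

```text
time: 2.15
tool_pos: [0.5149, -0.2881, 0.304]
tcp_rot: [1.114, 2.937, 0.0]
wrist_force: [0.1, -0.5, -0.1]
width: 0.998
grip_force: 0.0
```

{"fn": "step_arm", "kwargs": {
  "targets": [
    [[0,0,-0.12],[0,0,0],85],
    [[0,0,-0.12],[0,0,0],85],
    [[0,0,-0.12],[0,0,0],85],
    [[0,0,-0.12],[0,0,0],85],
    [[0,0,0],[0,0,0],85]
  ]
}}

```text
time: 2.57
tool_pos: [0.515, -0.288, 0.304]
tcp_rot: [0.388, 3.117, -0.0]
wrist_force: [-0.5, 0.4, -0.4]
width: 0.996
grip_force: 0.0
```

```bash
python3 - <<'E'
from h import *
import pickle
s=read_state();k=calibration("wrist");im=read_camera("wrist")
pickle.dump((s,k),open("w1.pkl","wb"));cv2.imwrite("pics/w1.png",im[:,:,::-1])
print(s["time"],s["tool_pos"],s["q"],cv2.Rodrigues(np.array(s["tcp_rot"]))[0].round(3))
for d in cut_out("wrist","brush_handle"):
    m=d["region"].astype(np.uint8);c=cv2.findContours(m,0,2)[0];c=max(c,key=cv2.contourArea)
    print(d["score"],d["extent"],cv2.minAreaRect(c))
print([(d["score"],d["at"]) for d in tip_of("wrist","brush_handle")])
E
```

```text
2.5667 [ 0.51498073 -0.28800967  0.30396382] [-5.52127479e-01  1.04314593e-01  1.79117153e+00 -2.76459176e-05
  1.24596289e+00 -1.87505039e+00] [[-0.969  0.245  0.   ]
 [ 0.245  0.969 -0.   ]
 [-0.    -0.    -1.   ]]
0.95 [256.6, 144.8, 295.4, 238.3] ((276.6097717285156, 190.51220703125), (30.92083168029785, 95.41285705566406), 6.34019136428833)
[(0.73, [207.0, 274.2])]
```

View pics/w1.png

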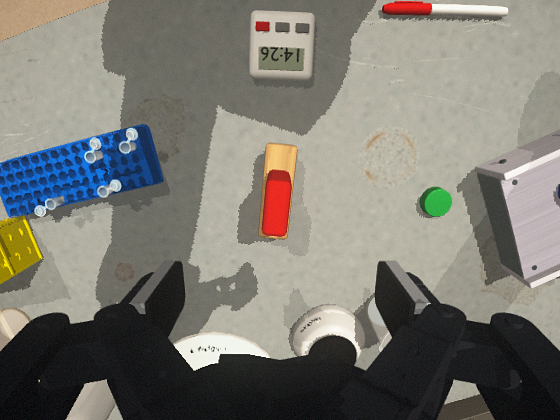

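```bash
cat >> h.py <<'E'
def boxhull(k,p,b):
    L=[[x,y,z] for x in b[0] for y in b[1] for z in b[2]]
    return cv2.convexHull(proj(k,place(p,L)).astype(np.float32)*8).round().astype(np.int32)
def sil(k,p,z0=0.):
    m=np.zeros((420,560),np.uint8)
    for b in(((-.05,.05),(-.016,.016),(.03+z0,.048+z0)),((-.025,.025),(-.011,.011),(.044+z0,.11+z0))):
        cv2.fillConvexPoly(m,boxhull(k,p,b),1,shift=3)
    return m>0
E
python3 - <<'E'
from h import *
import pickle
from scipy.optimize import minimize
s,k=pickle.load(open("w1.pkl","rb"))
im=cv2.imread("pics/w1.png");h=cv2.cvtColor(im,cv2.COLOR_BGR2HSV)
M=((h[...,1]>90)&((h[...,0]<25)|(h[...,0]>170)));M[:135]=0;M[250:]=0;M[:,:240]=0;M[:,320:]=0
print(M.sum())
def f(p):
    S=sil(k,p);return 1-(S&M).sum()/(S|M).sum()
best=min((minimize(f,[.513,-.29,y],method="Nelder-Mead",options=dict(initial_simplex=[[.513,-.29,y],[.523,-.29,y],[.513,-.28,y],[.513,-.29,y+.1]])) for y in(-.3,-.1,.1)),key=lambda r:r.fun)
print(best.x,best.fun)
# world positions of seen things
X=onplane(k,[[330,325],[378,308],[435,202],[480,162],[525,285],[282,45]],0);print(X.round(3))
E
```

```text
2906
[ 0.51842226 -0.29340287 -0.35086918] 0.07540566337893728
[[ 0.72  -0.271  0.   ]
 [ 0.71  -0.204  0.   ]
 [ 0.585 -0.114  0.   ]
 [ 0.55  -0.054  0.   ]
 [ 0.731 -0.004  0.   ]
 [ 0.373 -0.25   0.   ]]
```

{"fn": "step_arm", "kwargs": {
  "targets": [
    [[0,0,0.106],[0,0,0],85],
    [[0,0,0],[-5,-4,30],85],
    [[0,0,0],[0,0,40],85],
    [[0,0,0],[0,0,30],85],
    [[0,0,0],[0,0,0],85]
  ]
}}

```text
time: 3.13
tool_pos: [0.5143, -0.2911, 0.1964]
tcp_rot: [-0.559, -3.079, -0.008]
wrist_force: [-1.6, 1.7, -0.8]
width: 0.992
grip_force: 0.0
```

```bash
python3 - <<'E'
from h import *
s=read_state();k=calibration("wrist");im=read_camera("wrist")
cv2.imwrite("pics/w2.png",im[:,:,::-1])
print(s["time"],s["tool_pos"])
R=cv2.Rodrigues(np.array(s["tcp_rot"]))[0]
print(R.round(3))
# expected handle top outline of the model, and tool-centre point at z=.11
print(proj(k,place([.518,-.293,-.351],[[x,y,.11] for x,y in((-.025,-.011),(.025,-.011),(.025,.011),(-.025,.011))])).round())
h=cv2.cvtColor(im,cv2.COLOR_RGB2HSV);m=((h[...,1]>150)&((h[...,0]<8)|(h[...,0]>172))).astype(np.uint8)
c=max(cv2.findContours(m,0,2)[0],key=cv2.contourArea);print(cv2.minAreaRect(c),cv2.boundingRect(c))
E
```

```text
3.1333 [ 0.51425068 -0.29105733  0.19639101]
[[-0.936  0.351 -0.011]
 [ 0.351  0.936  0.007]
 [ 0.013  0.003 -1.   ]]
[[257. 220.]
 [260. 308.]
 [300. 308.]
 [301. 220.]]
((280.0, 250.0), (108.0, 42.0), 90.0) (259, 196, 43, 109)
```

View pics/w2.png

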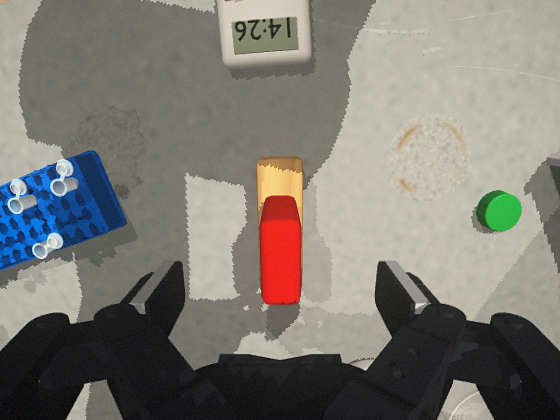

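The handle is centred between the fingers at column 280, with its top face at rows ~220–305 matching the model.

{"fn": "step_arm", "kwargs": {
  "targets": [
    [[0,0,0],[0,0,30],85],
    [[0,0,0],[0,0,30],85],
    [[0,0,0],[0,0,5],85],
    [[0,0,0],[0,0,0],85],
    [[0,0,0],[0,0,0],85]
  ]
}}

```text
time: 3.6
tool_pos: [0.5195, -0.2941, 0.1411]
tcp_rot: [0.558, 3.089, -0.001]
wrist_force: [1.1, -0.5, 0.7]
width: 0.994
grip_force: 0.0
```

{"fn": "step_arm", "kwargs": {
  "targets": [
    [[0,0,0],[0,0,4],15],
    [[0,0,0],[0,0,0],15],
    [[0,0,0],[0,0,0],15],
    [[0,0,0],[0,0,0],15],
    [[0,0,0],[0,0,0],15]
  ],
  "grip_force": 60
}}

```text
time: 4.02
tool_pos: [0.5186, -0.2937, 0.1356]
tcp_rot: [0.557, 3.091, -0.001]
wrist_force: [1.2, 1.4, 1.2]
width: 0.293
grip_force: 1.0
```

{"fn": "step_arm", "kwargs": {
  "targets": [
    [[0,0,0],[0,0,0],15],
    [[0,0,0],[0,0,0],15],
    [[0,0,0],[0,0,0],15],
    [[0,0,0],[0,0,0],15],
    [[0,0,0],[0,0,0],15]
  ]
}}

```text
time: 4.43
tool_pos: [0.5186, -0.2936, 0.1355]
tcp_rot: [0.557, 3.091, -0.0]
wrist_force: [-1.4, 1.3, 5.5]
width: 0.246
grip_force: 61.3
```

{"fn": "step_arm", "kwargs": {
  "targets": [
    [[0,0,0],[0,0,-25],15],
    [[0,0,0],[0,0,-30],15],
    [[0,0,0],[0,0,-30],15],
    [[0,0,-0.107],[0,0,0],15],
    [[0,0,-0.107],[0,0,0],15]
  ]
}}

```text
time: 4.85
tool_pos: [0.5195, -0.2943, 0.2223]
tcp_rot: [0.216, 3.13, -0.004]
wrist_force: [0.1, 0.3, -1.9]
width: 0.251
grip_force: 60.7
```

{"fn": "step_arm", "kwargs": {
  "targets": [
    [[0,0,-0.107],[0,0,0],15],
    [[0,0,-0.107],[0,0,0],15],
    [[0,0,-0.107],[0,0,0],15],
    [[0,0,0],[0,0,0],15],
    [[0,0,0],[-17,31,0],15]
  ]
}}

```text
time: 5.27
tool_pos: [0.5283, -0.2638, 0.2193]
tcp_rot: [0.268, -3.129, 0.004]
wrist_force: [1.0, 0.0, -0.9]
width: 0.25
grip_force: 60.6
```

{"fn": "step_arm", "kwargs": {
  "targets": [
    [[0,0,0],[-17,31,0],15],
    [[0,0,0],[-17,31,0],15],
    [[0,0,0],[-17,31,0],15],
    [[0,0,0],[-17,31,0],15],
    [[0,0,0],[-17,31,0],15]
  ]
}}

```text
time: 5.68
tool_pos: [0.5856, -0.0908, 0.2192]
tcp_rot: [0.274, -3.129, -0.0]
wrist_force: [0.8, 0.8, -1.0]
width: 0.249
grip_force: 60.6
```

{"fn": "step_arm", "kwargs": {
  "targets": [
    [[0,0,0],[-17,31,0],15],
    [[0,0,0],[-17,31,0],15],
    [[0,0,0],[0,0,0],15],
    [[0,0,0],[0,0,0],15],
    [[0,0,0],[0,0,0],15]
  ]
}}

```text
time: 6.1
tool_pos: [0.6077, -0.0253, 0.2191]
tcp_rot: [0.278, -3.128, 0.001]
wrist_force: [1.0, -0.5, -0.6]
width: 0.248
grip_force: 60.7
```

```bash
python3 - <<'E'
from h import *
import pickle
s=read_state();k=calibration("wrist")
ims=[read_camera(c) for c in("wrist","scene")]
pickle.dump((s,k),open("w3.pkl","wb"))
cv2.imwrite("pics/w3.png",ims[0][:,:,::-1]);cv2.imwrite("pics/s3.png",ims[1][:,:,::-1])
z=cv2.resize(ims[1][110:320,120:400],(560,420))[:,:,::-1]
o=cv2.resize(np.hstack([ims[0][:,:,::-1],z]),(800,300));cv2.imwrite("pics/c3.png",o)
cv2.imwrite("pics/w3.png",ims[0][:,:,::-1])
print(s["time"],s["tool_pos"],s["width"],s["grip_force"],cv2.Rodrigues(np.array(s["tcp_rot"]))[0].round(3))
E
```

```text
6.1 [ 0.6077231  -0.02529684  0.21912635] 0.24763481327999048 60.6906795501709 [[-0.984 -0.177 -0.001]
 [-0.177  0.984 -0.   ]
 [ 0.002 -0.    -1.   ]]
```

View pics/c3.png

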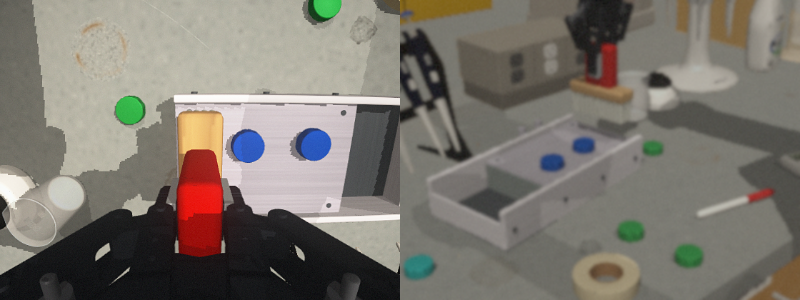

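```bash
python3 - <<'E'
from h import *
import pickle
s,k=pickle.load(open("w3.pkl","rb"))
p=[.60285,.06132,.1793]
print(proj(k,place(p,[[-.073,-.11,.055],[-.073,.08,.055],[-.065,-.11,.055],[-.065,.08,.055],[-.065,.085,.045],[.065,.085,.045]])).round().tolist())
im=cv2.imread("pics/w3.png")
g=im[100:170].astype(int).sum(2)
for c in(300,400,500,540): print(c,[100+i for i in range(69) if abs(g[i+1,c]-g[i,c])>60])
X=onplane(k,[[248*1.4,146*1.4],[314*1.4,144*1.4]],.0575);d=X[:,:2]-p[:2];c,s_=np.cos(p[2]),np.sin(p[2]);print("caps",d@np.array([[c,-s_],[s_,c]]))
d=s["tool_pos"][:2]-np.array(p[:2]);print("tcp",d@np.array([[c,-s_],[s_,c]]))
E
```

```text
[[246.0, 130.0], [508.0, 133.0], [246.0, 141.0], [507.0, 144.0], [504.0, 143.0], [477.0, 295.0]]
300 [131, 132, 142, 143, 145, 149, 154, 155]
400 [130, 132, 142, 143, 144]
500 [131, 134, 144, 145, 157]
540 [135, 136, 145, 146, 155]
caps [[-0.01961754 -0.03684183]
 [-0.0217657   0.03257393]]
tcp [-0.01065234 -0.08609734]
```

{"fn": "step_arm", "kwargs": {
  "targets": [
    [[0,0,0],[-3,0,20],15],
    [[0,0,0],[0,0,16],15],
    [[0,0,0],[0,0,0],15],
    [[0,0,0],[0,0,0],15],
    [[0,0,0],[0,0,0],15]
  ]
}}

```text
time: 6.62
tool_pos: [0.6111, -0.0258, 0.1844]
tcp_rot: [-0.277, 3.129, -0.0]
wrist_force: [0.6, -0.2, -1.1]
width: 0.251
grip_force: 60.8
```

{"fn": "step_arm", "kwargs": {
  "targets": [
    [[0,0,0],[0,10,0],15],
    [[0,0,0],[0,10,0],15],
    [[0,0,0],[0,10,0],15],
    [[0,0,0],[0,12,0],15],
    [[0,0,0],[0,12,0],15]
  ]
}}

```text
time: 7.03
tool_pos: [0.6013, 0.0299, 0.1842]
tcp_rot: [-0.28, 3.129, 0.0]
wrist_force: [-0.0, -0.2, -1.8]
width: 0.244
grip_force: 60.8
```

{"fn": "step_arm", "kwargs": {
  "targets": [
    [[0,0,0],[0,12,0],15],
    [[0,0,0],[0,12,0],15],
    [[0,0,0],[0,12,0],15],
    [[0,0,0],[0,12,0],15],
    [[0,0,0],[0,12,0],15]
  ]
}}

```text
time: 7.45
tool_pos: [0.5906, 0.0888, 0.1839]
tcp_rot: [0.28, -3.129, 0.0]
wrist_force: [-0.8, -0.3, -1.5]
width: 0.252
grip_force: 60.7
```

{"fn": "step_arm", "kwargs": {
  "targets": [
    [[0,0,0],[0,12,0],15],
    [[0,0,0],[0,12,0],15],
    [[0,0,0],[0,12,0],15],
    [[0,0,0],[0,12,0],15],
    [[0,0,0],[0,10,0],15]
  ]
}}

```text
time: 7.87
tool_pos: [0.5803, 0.1459, 0.1839]
tcp_rot: [0.28, -3.129, -0.0]
wrist_force: [-0.7, 0.3, -1.0]
width: 0.249
grip_force: 60.7
```

{"fn": "step_arm", "kwargs": {
  "targets": [
    [[0,0,0],[0,3,0],15],
    [[0,0,0],[0,0,0],15],
    [[0,0,0],[0,0,0],15],
    [[0,0,0],[0,0,0],15],
    [[0,0,0],[0,0,0],15]
  ]
}}

```text
time: 8.28
tool_pos: [0.5802, 0.1469, 0.1838]
tcp_rot: [0.279, -3.129, 0.0]
wrist_force: [1.0, 0.4, -1.5]
width: 0.245
grip_force: 60.7
```

```bash
python3 - <<'E'
from h import *
s=read_state()
ims=[read_camera(c)[:,:,::-1] for c in("wrist","scene","side")]
z=lambda im,x,y:cv2.resize(im[y:y+150,x:x+200],(400,300))
o=np.hstack([z(ims[1],110,140),z(ims[2],150,170)])
cv2.imwrite("pics/c4.png",np.vstack([cv2.resize(np.hstack([ims[0],ims[1]]),(800,300)),o]))
p=[.60285,.06132,.1793]
d=s["tool_pos"][:2]-np.array(p[:2]);c,s_=np.cos(p[2]),np.sin(p[2]);print(s["time"],s["tool_pos"],d@np.array([[c,-s_],[s_,c]]))
E
```

```text
8.2833 [0.58021255 0.14690852 0.18383344] [-0.00701061  0.08825361]
```

View pics/c4.png

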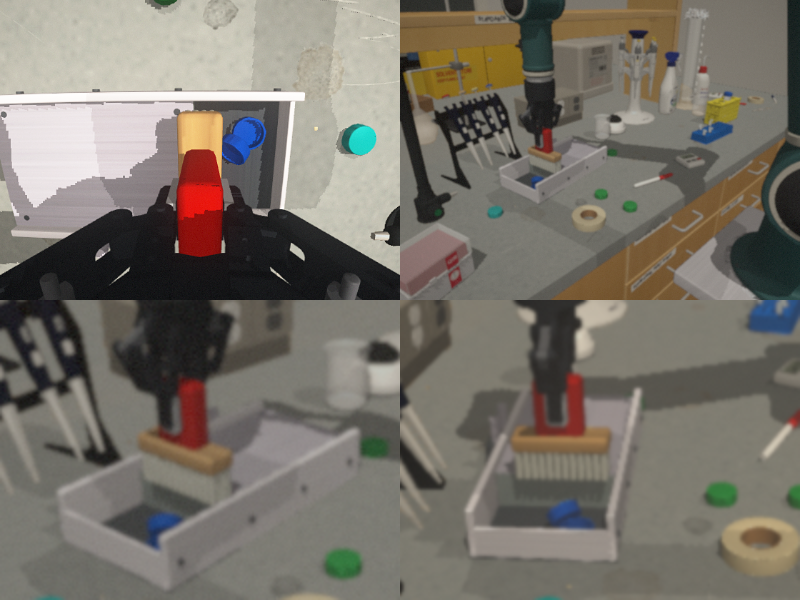

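{"fn": "step_arm", "kwargs": {
  "targets": [
    [[0,0,0],[0,0,-20],15],
    [[0,0,0],[0,0,-20],15],
    [[0,0,0],[0,-20,0],15],
    [[0,0,0],[0,-30,0],15],
    [[0,0,0],[0,0,0],15]
  ]
}}

```text
time: 8.85
tool_pos: [0.59, 0.0945, 0.2247]
tcp_rot: [-0.276, 3.128, -0.004]
wrist_force: [0.7, 0.9, -2.0]
width: 0.251
grip_force: 60.7
```

```bash
python3 - <<'E'
from h import *
k=calibration("wrist")
ims=[read_camera(c)[:,:,::-1] for c in("wrist","scene","side")]
z=lambda im,x,y:cv2.resize(im[y:y+75,x:x+100],(400,300),interpolation=cv2.INTER_CUBIC)
cv2.imwrite("pics/c5.png",np.vstack([cv2.resize(np.hstack([ims[0],ims[1]]),(800,300)),np.hstack([z(ims[1],130,210),z(ims[2],175,240)])]))
print(proj(k,place([.60285,.06132,.1793],[[-.065,.085,.045],[.065,.085,.045],[-.065,.085,.02],[.0,.085,.02]])).round().tolist())
E
```

```text
[[347.0, 134.0], [339.0, 290.0], [341.0, 133.0], [338.0, 209.0]]
```

View pics/c5.png

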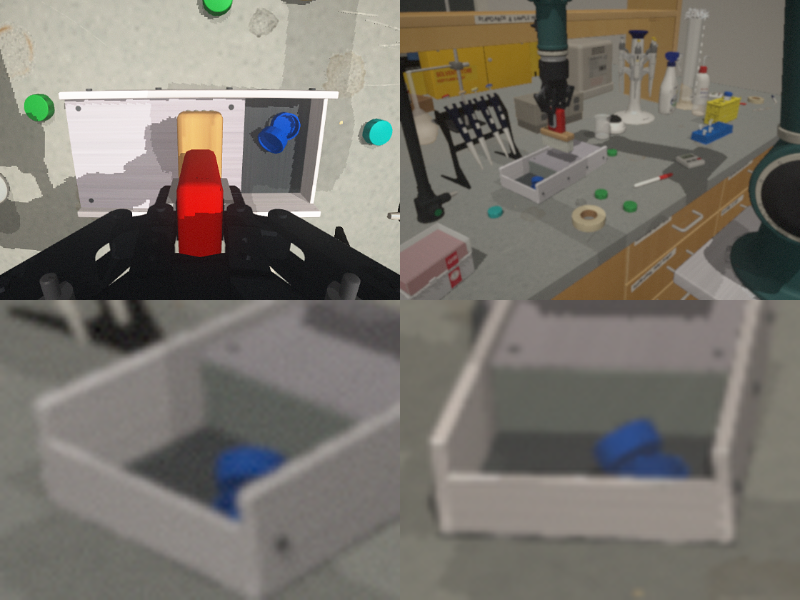

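Both caps lie low in the middle of the trough, one leaning on the other. Now I'll return the brush to its open spot.

{"fn": "step_arm", "kwargs": {
  "targets": [
    [[0,0,0],[12,-30,0],15],
    [[0,0,0],[12,-34,0],15],
    [[0,0,0],[13,-34,0],15],
    [[0,0,0],[13,-34,0],15],
    [[0,0,0],[13,-34,0],15]
  ]
}}

```text
time: 9.42
tool_pos: [0.5558, -0.0766, 0.2237]
tcp_rot: [0.282, -3.129, -0.001]
wrist_force: [0.4, -0.2, -1.3]
width: 0.25
grip_force: 60.8
```

{"fn": "step_arm", "kwargs": {
  "targets": [
    [[0,0,0],[13,-34,0],15],
    [[0,0,0],[13,-34,0],15],
    [[0,0,0],[13,-34,0],15],
    [[0,0,0],[13,-34,0],15],
    [[0,0,0],[13,-34,0],15]
  ]
}}

```text
time: 9.83
tool_pos: [0.5223, -0.2558, 0.2237]
tcp_rot: [-0.281, 3.129, 0.001]
wrist_force: [0.4, -0.2, -0.6]
width: 0.246
grip_force: 60.8
```

{"fn": "step_arm", "kwargs": {
  "targets": [
    [[0,0,0],[11,-30,0],15],
    [[0,0,0],[0,0,0],15],
    [[0,0,0],[0,0,25],15],
    [[0,0,0],[0,0,25],15],
    [[0,0,0],[0,0,25],15]
  ]
}}

```text
time: 10.25
tool_pos: [0.5177, -0.2861, 0.1485]
tcp_rot: [-0.279, 3.128, -0.001]
wrist_force: [-0.4, -0.0, -1.1]
width: 0.252
grip_force: 60.9
```

{"fn": "step_arm", "kwargs": {
  "targets": [
    [[0,0,0],[0,0,0],15],
    [[0,0,0],[0,0,0],15],
    [[0,0,0],[0,0,0],15],
    [[0,0,0],[0,0,0],15],
    [[0,0,0],[0,0,0],15]
  ]
}}

```text
time: 10.67
tool_pos: [0.5184, -0.287, 0.1511]
tcp_rot: [-0.28, 3.126, -0.003]
wrist_force: [-0.1, -0.8, 0.3]
width: 0.247
grip_force: 60.7
```

```bash
python3 - <<'E'
from h import *
s=read_state();print(s["tool_pos"],s["wrist_force"],s["torque"])
ims=[read_camera(c)[:,:,::-1] for c in("wrist","scene","side")]
s=read_state();print(s["tool_pos"],s["wrist_force"])
z=lambda im,x,y:cv2.resize(im[y:y+75,x:x+100],(400,300),interpolation=cv2.INTER_CUBIC)
cv2.imwrite("pics/c6.png",np.vstack([cv2.resize(np.hstack([ims[0],ims[1]]),(800,300)),np.hstack([z(ims[1],320,145),z(ims[2],255,145)])]))
E
```

```text
[ 0.51841318 -0.28703775  0.15107156] [-0.05982012 -0.77433581  0.30228082] [-0.01905153  0.02596974 -0.03641685]
[ 0.51771914 -0.28690899  0.15024362] [ 0.00906017  0.97129232 -1.12838777]
```

View pics/c6.png

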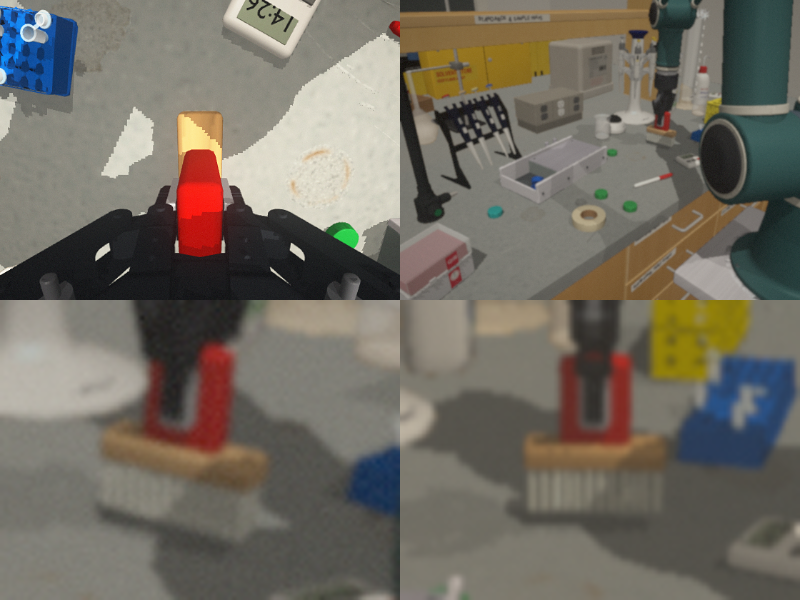

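The brush hasn't moved in the grip and hangs a little above a clear surface. I'll lower it the rest of the way.

{"fn": "step_arm", "kwargs": {
  "targets": [
    [[0,0,0],[0,0,6],15],
    [[0,0,0],[0,0,5],15],
    [[0,0,0],[0,0,0],15],
    [[0,0,0],[0,0,0],15],
    [[0,0,0],[0,0,0],15]
  ]
}}

```text
time: 11.23
tool_pos: [0.5168, -0.2865, 0.1375]
tcp_rot: [0.279, -3.129, -0.001]
wrist_force: [0.6, 0.1, -1.5]
width: 0.246
grip_force: 60.7
```

{"fn": "step_arm", "kwargs": {
  "targets": [
    [[0,0,0],[0,0,1.5],15],
    [[0,0,0],[0,0,0],15],
    [[0,0,0],[0,0,0],30],
    [[0,0,0],[0,0,0],45],
    [[0,0,0],[0,0,0],60]
  ]
}}

```text
time: 11.65
tool_pos: [0.5173, -0.2868, 0.1367]
tcp_rot: [-0.279, 3.129, -0.001]
wrist_force: [-0.5, -0.1, 0.2]
width: 0.624
grip_force: 0.0
```

{"fn": "step_arm", "kwargs": {
  "targets": [
    [[0,0,0],[0,0,0],75],
    [[0,0,0],[0,0,0],85],
    [[0,0,0],[0,0,0],85],
    [[0,0,0],[0,0,0],85],
    [[0,0,0],[0,0,0],85]
  ]
}}

```text
time: 12.07
tool_pos: [0.5171, -0.2866, 0.1364]
tcp_rot: [-0.28, 3.129, -0.0]
wrist_force: [0.3, 0.1, -0.6]
width: 0.996
grip_force: 0.0
```

{"fn": "step_arm", "kwargs": {
  "targets": [
    [[0,0,0],[0,0,-20],85],
    [[0,0,0],[0,0,-35],85],
    [[0,0,0],[0,0,-40],85],
    [[0,0,0],[0,0,-40],85],
    [[0,0,0],[0,0,-20],85]
  ]
}}

```text
time: 12.48
tool_pos: [0.5186, -0.2876, 0.2973]
tcp_rot: [-0.279, 3.123, -0.007]
wrist_force: [0.9, 0.1, 1.3]
width: 0.995
grip_force: 0.0
```

{"fn": "step_arm", "kwargs": {
  "targets": [
    [[0,0,0],[0,0,0],85],
    [[0,0,0],[0,0,0],85],
    [[0,0,0],[0,0,0],85],
    [[0,0,0],[0,0,0],85],
    [[0,0,0],[0,0,0],85]
  ]
}}

```text
time: 12.9
tool_pos: [0.5161, -0.286, 0.2889]
tcp_rot: [0.279, -3.126, -0.004]
wrist_force: [0.4, -0.0, -0.0]
width: 0.998
grip_force: 0.0
```

```bash
python3 - <<'E'
from h import *
s=read_state();print(s["time"],s["tool_pos"],s["wrist_force"])
ims=[read_camera(c)[:,:,::-1] for c in("wrist","scene","side")]
z=lambda im,x,y:cv2.resize(im[y:y+75,x:x+100],(400,300),interpolation=cv2.INTER_CUBIC)
cv2.imwrite("pics/c7.png",np.vstack([cv2.resize(np.hstack([ims[0],ims[1]]),(800,300)),np.hstack([z(ims[1],320,145),z(ims[2],255,145)])]))
E
```

```text
12.9 [ 0.51608668 -0.2860307   0.28891758] [ 0.41175174 -0.0238394  -0.00047236]
```

View pics/c7.png

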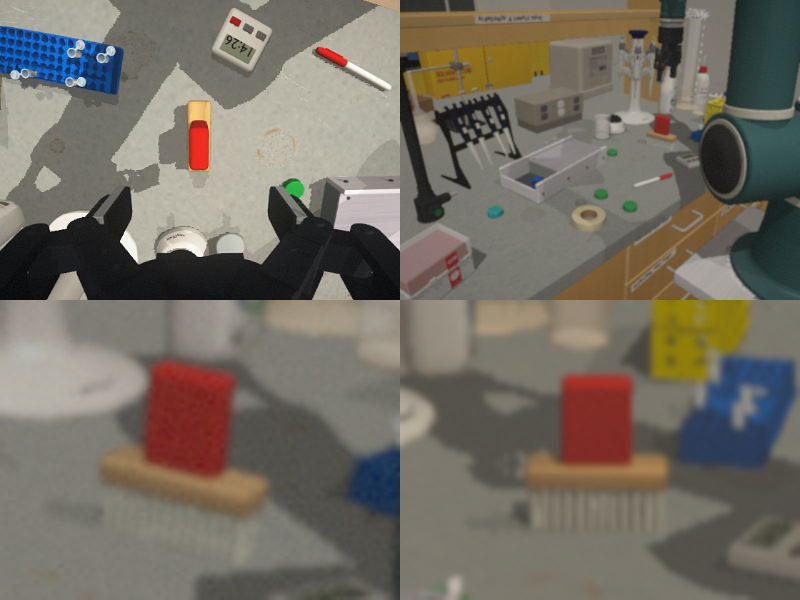

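The brush stands upright and free, the caps are still in the trough (scene (232,182) in the crop), and the bystanders haven't moved.

```bash
python3 -c "
from workcell import finish_job;print(finish_job())"
```

```text
the job is handed in; nothing more can be done
None
```

The job is handed in, with no verdict returned: both blue caps were swept into the trough, the brush stands upright and released on the open worktop, and the gripper is clear, all confirmed in the last pictures at about 13 s of the 45 s limit.

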